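Bring the spool tray up onto the light board and under the magnifier lamp

TASK

The blue tray of thread spools is to be inspected: swing the magnifier lamp off the light board, take the blue tray by its yellow tab from under the thread rack, get it up over the raised edge of the board and set it flat and square on the orange-marked spot with its yellow tab towards you, then swing the lamp back so that its lens is centred above the tray. Keep the two spools standing in the tray, and leave the grey tray, the pen cup and the two thread cones on the rack where they are.

Things in the scene. Friction and masses are not known exactly. Their poses are not given: they have to be found in the camera images.
- board: White flat light board fixed on the table, 180 mm (x) by 360 mm (y) by 14 mm thick, so its edge is a 14 mm step. Origin at the centre of its underside, on the table; +x points away from the robot to the thread rack, +y to the lamp post.
- mark (a point): Centre of the orange rectangle (143 by 123 mm) drawn on the board's top; 15 mm nearer the robot than the board's centre (board frame -0.015, 0, 0.014). Its axes are the board's.
- rack: Fixed thread rack: a plywood shelf 110 mm (x) by 450 mm (y), underside at 215, top at 227 mm height, on grey legs at y = +-217 mm. It bridges the fronts of both trays and the board's last 15 mm, so the tabs must be reached from below its near edge with the tool tilted 25 to 40 degrees, fingers pointing away from the robot. Origin on the table under the shelf's centre; axes as the board's.
- tray_blue: Loose blue open tray, 130 mm (x) by 100 mm (y) by 50 mm high, walls and floor 4 mm, about 0.3 kg, with two spools in it. It stands on the table beyond the board's far edge in the left or the right bay of the rack, its rear sticking out beyond the rack. Origin at the centre of its underside; its -x end carries the yellow tab and faces the board.
- tray_blue_tab (a point): Centre of the blue tray's yellow tab, a block 26 mm (x) by 20 mm (y) by 20 mm (z) on the outside of the tray's -x wall; tray frame (-0.078, 0, 0.044). Pinched across y (20 mm) it lets the tray pivot in pitch.
- spool_a: Loose spool with red thread standing in the blue tray, 34 mm diameter, 30 mm high, 30 g. Origin at the centre of its underside, z up its axis.
- spool_b: Loose spool with yellow thread standing in the blue tray, 34 mm diameter, 30 mm high, 30 g. Origin as spool_a.
- tray_grey: Loose grey open tray of the same shape and size with a grey tab, empty, in the other bay; leave it alone. Origin at the centre of its underside.
- cone_a: Loose grey thread cone standing on the rack, 54 mm diameter at the foot, 88 mm high; leave it alone. Origin at the centre of its foot.
- cone_b: Loose orange thread cone standing on the rack, 54 mm diameter at the foot, 88 mm high; leave it alone. Origin at the centre of its foot.
- cup: Loose pink cup of pens, 72 mm diameter, 140 mm high with the pens, standing on the table on the right of the board; leave it alone. Origin at the centre of its foot.
- lamp_arm (a joint): Angle of the magnifier lamp's horizontal arm about its upright post, rad, -0.05 to 2.7. At 0 the arm points along the board's -y (within 0.03 rad), over the mark; growing values swing the lens towards the robot (-x) and on outwards to +y. It stays where it is left; about 1 N at the knob moves it.
- lamp_hinge (a point): On the axis of the lamp post, left of the board, 200 mm above the table, in the middle of the arm's thickness. The arm is a 16 mm white tube; the post is 20 mm thick, with a 96 mm round base.
- lamp_grip (a point): Grip point on the lamp's red upright knob, a round stick 20 mm in diameter that stands on the arm 130 mm from the hinge; this point is 38 mm above the arm's centre line (238 mm above the table), the knob's top is 22 mm higher and the arm's upper side 30 mm lower.
- lens (a point): Centre of the lamp's round lens at the end of the arm, 240 mm from the hinge, 200 mm above the table; its white rim is 120 mm in diameter and spans 188 to 212 mm above the table.
There are look-alikes about, which are no part of the job. What is shaped like the spool_a but green or turquoise is not meant.

How it is judged (in metres and radians):
On the way, in this order (a step that is already met when the one before it is completed fails the run):
1. the lamp's lens is swung clear of the board, before the blue tray has left its bay (horizontal distance between lens and mark above 0.14 m and horizontal distance between tray_blue and mark above 0.12 m), for 0.2 s.
2. the blue tray lies flat and square on the marked spot, its spools standing in it, while the lens is still clear of the board (horizontal distance between tray_blue and mark below 0.025 m and z of tray_blue in the frame of board between 0.011 and 0.018 m and angle between tray_blue's own z axis and vertical below 0.04 rad and angle between the x axis of tray_blue and the x axis of board, either way round below 0.2 rad and horizontal distance between lens and mark above 0.14 m and x of spool_a in the frame of tray_blue between -0.06 and 0.06 m and y of spool_a in the frame of tray_blue between -0.045 and 0.045 m and z of each of spool_a, spool_b in the frame of tray_blue below 0.03 m and angle between each of spool_a, spool_b's own z axis and vertical below 0.15 rad and x of spool_b in the frame of tray_blue between -0.06 and 0.06 m and y of spool_b in the frame of tray_blue between -0.045 and 0.045 m), for 0.2 s.
At the end, for the whole second after the job is handed in: The blue tray rests flat on the board, its centre within 25 mm of the mark's centre and its sides within 0.2 rad of the board's, tab towards the robot, at rest; both spools stand in it; the lens's centre is within 30 mm (horizontally) of the tray's centre and the lamp arm is still (horizontal distance between tray_blue and mark below 0.025 m and z of tray_blue in the frame of board between 0.011 and 0.018 m and angle between tray_blue's own z axis and vertical below 0.04 rad and angle between the x axis of tray_blue and the x axis of board, either way round below 0.2 rad and x of spool_a in the frame of tray_blue between -0.06 and 0.06 m and y of spool_a in the frame of tray_blue between -0.045 and 0.045 m and z of each of spool_a, spool_b in the frame of tray_blue below 0.03 m and angle between each of spool_a, spool_b's own z axis and vertical below 0.15 rad and x of spool_b in the frame of tray_blue between -0.06 and 0.06 m and y of spool_b in the frame of tray_blue between -0.045 and 0.045 m and linear speed of tray_blue below 0.02 m/s and velocity of joint lamp_arm between -0.05 and 0.05 rad/s and horizontal distance between lens and tray_blue below 0.03 m and x of tray_blue_tab in the frame of board below -0.05 m); the robot touches nothing.
It fails at once if the grey tray is moved by more than 20 mm (distance of tray_grey from where it was at the start of the episode above 0.02 m).
It fails at once if the pen cup is moved by more than 20 mm (distance of cup from where it was at the start of the episode above 0.02 m).
It fails at once if a thread cone on the rack is moved by more than 20 mm (distance of any of cone_a, cone_b from where it was at the start of the episode above 0.02 m).
It also fails if it takes over 72 s, if anything falls off the work surface, if the arm or the gripper's body presses on something with over 40 N, if the wrist force passes 120 N, or if a joint passes its speed limit or range.

ROBOT

A 7-joint arm with a two-finger parallel gripper is mounted at the origin on the work surface. World frame = base frame: x ahead of the robot, y to its left, z up, the work surface at z = 0. Lengths are in mm, angles in rad, forces in N, time in s.
With the tool pointing down it reaches from about 400 to 900 mm from the base axis. Payload 5.6 kg.
Tool frame: the origin (TCP) lies at the very end of the fingers, on their centre line; the grasp point (between the pads) lies 19 mm behind it (arm.grip_point_offset is the z of the grasp point in the tool frame, in mm); z points along the fingers, y is the line along which they close (so a half turn about z gives the same grasp; the last joint's range is limited). The gripper opens to 92 mm and grips with 3 to 60 N. Pads are 20 mm wide; open, the fingers measure 128 mm over their backs; the gripper's body (75 mm by 189 mm) begins 69 mm behind the grasp point.
Start: joints at [1.125, 0.468, -0.012, 1.603, 0.006, 1.071, -0.056], TCP at [254.758, -598.003, 214.592] pointing down, gripper open.
Joint ranges: [-2.53, 2.53], [-0.31, 2.02], [-1.57, 1.55], [0.28, 2.44], [-1.29, 4.43], [0.15, 1.84], [-2.92, 2.92]. Speed limits (rad/s): [2.57, 2.57, 3.14, 3.14, 3.14, 3.14, 3.14].

INTERFACE

Orientations are given as a unit quaternion [w, x, y, z].
In Python, from bench import arm gives the robot as it stands.
- The arm moves only by the tool step_arm, never from a script. Its argument "moves" is a list of rows, each a list of 7 numbers: the shift along the tool's x, y, z in units of 0.04 m (1.0 is 0.04 m), then the turn, a rotation vector about the tool's x, y, z in units of 0.08 rad (1.0 is 0.08 rad), then the finger opening in mm, from 0 to 91.9. A call has 1 to 12 rows; each row shifts and turns the commanded pose from where the row before left it, along the tool's axes as they then stand; what a row does not reach is not made up. A row lasts 1/12 s, in which the tool goes at most 41.7 mm and 7.16 degrees, less where a joint would pass 70% of its speed; a pose out of reach is approached as far as the arm can. A call with a number of a shift or a turn outside -1 to 1 is refused whole. A call with a gripper value outside its range is refused whole. The fingers move at their own pace and stop on an object; the grip force is fixed at half the most. Time passes only in rows, so rows that do not move let the fingers close. It gives the time, the measured TCP pose, the force, the opening and the grip force at its end, in the units of the state.
- arm.get_obs(): the state, without advancing time (a new reading comes with each control period).
- arm.camera(name): name is "scene" or "top"; returns (picture, depth): 420x560x3 uint8, red, green, blue; 420x560 float32, mm along the optical axis (not along the pixel's ray), 0 where there is no reading.
- arm.get_calibration(name): a dict with "intrinsics" (3x3 intrinsics, pixels), "T" (4x4, takes a point from camera to world coordinates). Camera axes: x right, y up, looking along -z (the intrinsics and any distortion apply to the point x, -y, -z); pixel columns grow to the right and rows downward; lengths in mm; the calibration is good to about 2 mm. A picture is of the moment at which its call begins. get_calibration takes no time and is no camera call.
- arm.sign_off(): hands the job in; it is judged then, once.
The state is a dict: "clock": time; "joints": joint angles; "joint_vel": joint speeds; "joint_torque": joint torques, N m; "tcp_pos": TCP position; "orientation": TCP orientation; "contact_force": force on the tool from outside, world axes, zero at the start; "moment": the same for the moment, N m; "gripper_width": opening from 0.0 (shut) to 1.0 (fully open); "gripper_force": force on a finger pad.
Only numpy, scipy, OpenCV 4.12 (cv2) and the standard library are available. Lean on these libraries where they do the work, as an engineer would, in place of code of your own. Each camera call takes 0.05 s, during which the arm holds its last target. There are 200 camera calls.

## Working session

There is one attempt and no reset: what is moved stays moved. The work goes in short steps, Python scripts to look and compute and a tool call to move; the robot and the scene stay as the last step left them, time stands still between calls to the robot, and variables do not carry over. Pictures are saved under pics/ and viewed, at most 10 in all, crops included, and the job is handed in when it is done.

Besides the shell and the picture viewer there is one more tool, called as a command line: name --pt "numbers of a row" for each row, then --argument value for the rest. step_arm: Moves the arm, as the interface text tells. Its arguments: {"type":"object","properties":{"moves":{"type":"array"}},"required":["moves"]}

```bash
mkdir -p pics; cat > h.py <<'E'
import numpy as np, cv2
from bench import arm
def snap(n,tag):
    im,d=arm.camera(n); cv2.imwrite(f'pics/{tag}.png',im[:,:,::-1]); np.save(f'{tag}_d.npy',d); return im,d
def pts(n,d):
    c=arm.get_calibration(n);K=np.array(c['intrinsics']);T=np.array(c['T'])
    v,u=np.mgrid[:d.shape[0],:d.shape[1]]
    p=np.stack([(u-K[0,2])/K[0,0]*d,-(v-K[1,2])/K[1,1]*d,-d],-1)
    return p@T[:3,:3].T+T[:3,3]
E
python3 - <<'E'
from h import *
a,_=snap('scene','s0');b,_=snap('top','t0')
for n in('scene','top'):
    c=arm.get_calibration(n);print({k:np.round(v,3).tolist() if not isinstance(v,str) else v for k,v in c.items()})
print(arm.get_obs())
E
```

```text
{'intrinsics': [[403.296, 0.0, 273.753], [0.0, 403.296, 207.802], [0.0, 0.0, 1.0]], 'T': [[-0.355, -0.503, 0.788, 1276.173], [0.935, -0.196, 0.296, 302.532], [0.005, 0.842, 0.54, 611.119], [0.0, 0.0, 0.0, 1.0]]}
{'intrinsics': [[408.834, 0.0, 279.358], [0.0, 408.834, 210.217], [0.0, 0.0, 1.0]], 'T': [[0.109, 0.971, -0.212, 430.59], [-0.994, 0.106, -0.026, 44.861], [-0.003, 0.214, 0.977, 1119.252], [0.0, 0.0, 0.0, 1.0]]}
{'clock': 0.1, 'joints': array([ 1.12499018,  0.46826969, -0.0115872 ,  1.60353944,  0.00599842,
        1.07140305, -0.05628387]), 'joint_vel': array([ 0.0005253 , -0.0007951 , -0.00167793, -0.00272936, -0.00038382,
        0.00065302, -0.00105744]), 'joint_torque': array([-8.59098077e-05, -5.21641552e+01, -1.28639530e-02, -2.44366622e+01,
       -5.68022963e-02,  1.41072800e-02,  7.12392739e-05]), 'tcp_pos': array([ 254.52180236, -597.51881441,  213.74492599]), 'orientation': array([-7.62318030e-04,  9.79792857e-01,  2.00013324e-01, -2.17206313e-04]), 'contact_force': array([ 0.11421617, -0.58881168, -0.09359408]), 'moment': array([-0.00374762,  0.02509737,  0.00066296]), 'gripper_force': 0.0, 'gripper_width': 1.0012090478428488}
```

View pics/s0.png

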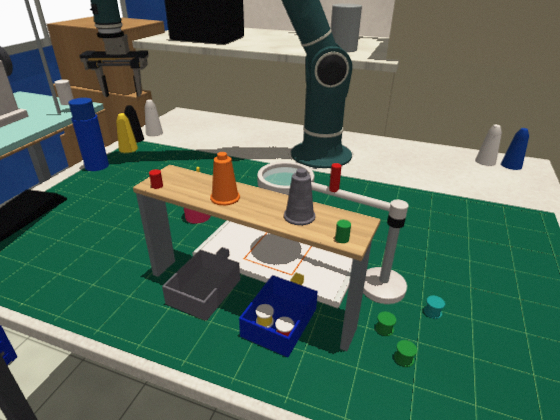

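View pics/t0.png

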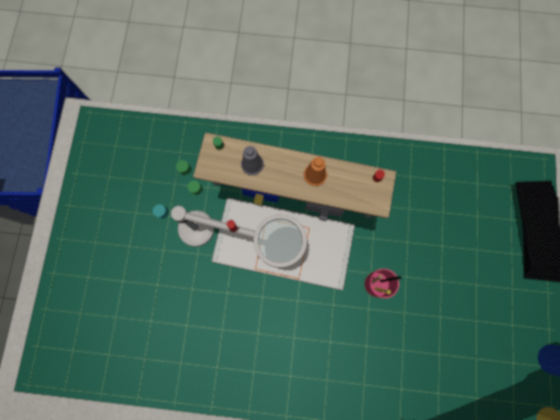

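The blue tray is in the left bay: scene (280,315), its yellow tab (298,280), top view tab (259,199). The grey tray is at scene (203,283). The lamp lens is over the board at top (281,241), with the red knob at (232,226). There are loose green and turquoise spools at scene (386,324), (405,353) and (434,307), plus red and green ones on the rack. The two spools meant are the ones in the blue tray, at scene (264,316) and (285,327). I'll confirm this in an enlarged crop.

```bash
python3 - <<'E'
import cv2,numpy as np
s=cv2.imread('pics/s0.png');t=cv2.imread('pics/t0.png')
a=cv2.resize(s[220:360,225:365],(560,560),interpolation=3)
cv2.imwrite('pics/c1.png',a)
b=cv2.resize(t[125:305,150:410],(780,540),interpolation=3)
cv2.imwrite('pics/c2.png',b)
from h import *
for n,tag,im in(('scene','s0',s),('top','t0',t)):
    d=np.load(tag+'_d.npy');P=pts(n,d);np.save(tag+'_P.npy',P)
    hsv=cv2.cvtColor(im,cv2.COLOR_BGR2HSV);H,S,V=[hsv[...,i].astype(int) for i in range(3)]
    print(n)
    def rep(k,m):
        m=m&(d>0)&(P[...,0]>250)&(P[...,0]<1200)&(abs(P[...,1])<500)
        c,l,st,ce=cv2.connectedComponentsWithStats(m.astype(np.uint8))
        for i in range(1,c):
            if st[i,4]>12:
                q=P[l==i];print(k,st[i,4],ce[i].round(),'med',np.median(q,0).round(),'lo',np.percentile(q,3,0).round(),'hi',np.percentile(q,97,0).round())
    rep('red',((H<8)|(H>172))&(S>150)&(V>60)&(P[...,2]>5))
    rep('yel',(H>18)&(H<33)&(S>130)&(P[...,2]>5)&(P[...,2]<100))
    rep('blue',(H>112)&(H<128)&(S>150)&(P[...,2]>3)&(P[...,2]<100))
    rep('white-board',(S<50)&(V>150)&(P[...,2]>7)&(P[...,2]<22))
    rep('orange',(H>5)&(H<20)&(S>60)&(P[...,2]>7)&(P[...,2]<22))
    rep('lamp',(S<70)&(V>120)&(P[...,2]>170)&(P[...,2]<225))
    rep('rack',(H>8)&(H<25)&(P[...,2]>218)&(P[...,2]<235))
    rep('>235',(P[...,2]>235)&(P[...,0]>400))
E
```

```text
scene
red 257 [335. 177.] med [587. 170. 239.] lo [576. 161. 209.] hi [590. 177. 263.]
red 214 [156. 179.] med [ 732. -139.  248.] lo [ 718. -151.  229.] hi [ 737. -133.  260.]
red 224 [195. 216.] med [ 532. -198.   21.] lo [ 507. -226.    6.] hi [ 536. -176.   42.]
red 20 [284. 333.] med [806. 150.  25.] lo [803. 135.  20.] hi [809. 155.  27.]
yel 97 [298. 279.] med [692. 136.  55.] lo [680. 125.  43.] hi [703. 143.  57.]
yel 94 [265. 321.] med [790. 104.  19.] lo [777.  90.   9.] hi [793. 111.  27.]
blue 3293 [279. 314.] med [754. 123.  26.] lo [702.  73.   5.] hi [836. 177.  52.]
white-board 1860 [239. 247.] med [599. -48.  16.] lo [ 519. -122.   14.] hi [666.  86.  18.]
white-board 80 [304. 248.] med [547. 106.  17.] lo [530.  93.  15.] hi [572. 114.  19.]
white-board 593 [330. 258.] med [562. 173.  16.] lo [537. 122.  14.] hi [586. 219.  18.]
white-board 283 [278. 264.] med [626.  81.  16.] lo [594.  -5.  14.] hi [637. 107.  18.]
white-board 1280 [324. 281.] med [637. 181.  16.] lo [598. 120.  14.] hi [684. 224.  18.]
white-board 44 [372. 270.] med [569. 267.  21.] lo [555. 259.
[... 1606 characters left out ...]
 259.  15.] hi [598. 340.  22.]
lamp 439 [196. 218.] med [589. 260. 207.] lo [576. 189. 201.] hi [608. 309. 213.]
lamp 2345 [278. 240.] med [562.  63. 202.] lo [508.   9. 198.] hi [611. 136. 213.]
rack 7974 [297. 177.] med [705.  39. 226.] lo [ 650. -167.  223.] hi [771. 255. 229.]
>235 103 [218. 142.] med [759. 223. 255.] lo [751. 214. 237.] hi [770. 233. 259.]
>235 433 [251. 160.] med [715. 139. 286.] lo [704. 122. 237.] hi [736. 159. 315.]
>235 427 [316. 171.] med [706.  -1. 287.] lo [694. -20. 238.] hi [728.  18. 315.]
>235 101 [379. 175.] med [ 721. -141.  255.] lo [ 713. -152.  238.] hi [ 733. -133.  258.]
>235 83 [231. 225.] med [575. 168. 258.] lo [568. 159. 238.] hi [584. 178. 261.]
```

View pics/c1.png

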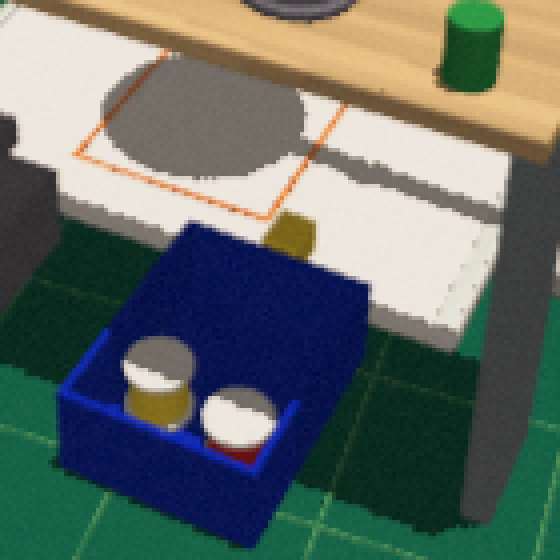

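View pics/c2.png

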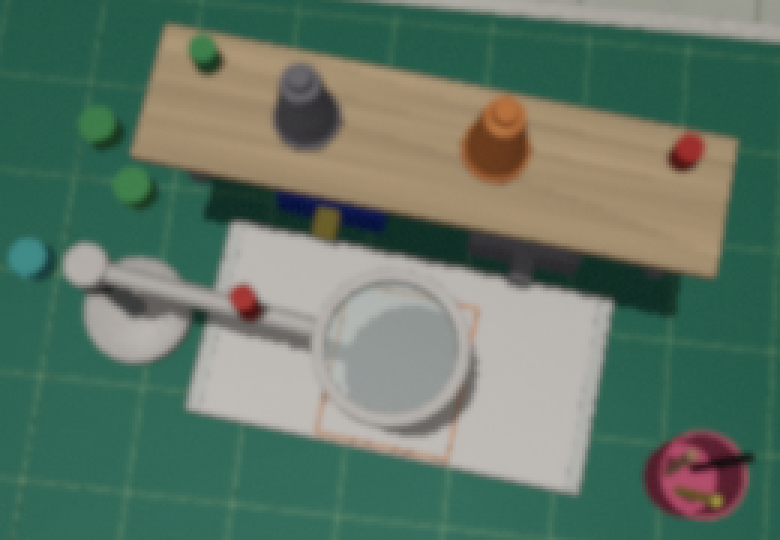

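The crop confirms it: the spools with yellow thread (crop 158,385) and red thread (238,425) stand in the blue tray. The green and turquoise ones stand outside it. Next I'll fit the frames from corner pixels.

```bash
cat >> h.py <<'E'
def atz(n,uv,z):
    c=arm.get_calibration(n);K=np.array(c['intrinsics']);T=np.array(c['T']);uv=np.atleast_2d(uv).astype(float)
    r=np.stack([(uv[:,0]-K[0,2])/K[0,0],-(uv[:,1]-K[1,2])/K[1,1],-np.ones(len(uv))],-1)@T[:3,:3].T
    return T[:3,3]+r*((z-T[2,3])/r[:,2])[:,None]
def rect(p):  # corners order: far-left, far-right, near-right, near-left
    c=p.mean(0); ax=(p[0]+p[1]-p[2]-p[3])/2; ay=(p[0]+p[3]-p[1]-p[2])/2
    f=lambda v:np.hypot(v[0],v[1])
    print('c',c.round(1),'L',f(ax).round(1),f(ay).round(1),'yawx',np.arctan2(ax[1],ax[0]).round(3),'yawy',np.arctan2(-ay[0],ay[1]).round(3))
E
python3 - <<'E'
from h import *
o=np.array([150,125])
B=np.array([(230,220),(613,297),(580,494),(187,410)])/3+o
R=np.array([(165,22),(738,138),(718,275),(133,155)])/3+o
rect(atz('top',B,14));rect(atz('top',R,227))
T=np.array([(255,475),(60,390),(193,222),(370,285)])/4+np.array([225,220])
rect(atz('scene',T,50))
P=np.load('s0_P.npy');Q=np.load('t0_P.npy')
def circ(p):
    A=np.c_[2*p[:,:2],np.ones(len(p))];s=np.linalg.lstsq(A,(p[:,:2]**2).sum(1),rcond=None)[0];return s[:2].round(1),np.sqrt(s[2]+s[:2]@s[:2]).round(1)
# rim outline in top
for uv,z in(((np.array([(390,265),(470,345),(392,425),(311,345),(335,290),(447,290),(447,402),(335,402)])/3+o),206),):
    print('lens',circ(atz('top',uv,z)))
print('post top',atz('top',np.array([(86,265)])/3+o,212),'base',circ(atz('top',np.array([(190,310),(140,362),(84,315),(165,263),(178,340),(100,350)])/3+o,8)))
print('knob top',atz('top',np.array([(243,294)])/3+o,260))
# orange mark in top
print('mark corners',atz('top',np.array([(478,307),(448,461),(318,432)])/3+o,14).round(1))
E
```

```text
c [582.2  52.8  14. ] L 179.9 359.1 yawx -0.086 yawy -0.097
c [713.3  42.5 227. ] L 109.0 448.8 yawx -0.082 yawy -0.102
c [766.  125.2  50. ] L 127.9 97.9 yawx -0.124 yawy -0.124
lens (array([561.7,  60.1]), np.float64(59.9))
post top [[595.99327765 295.72345626 212.        ]] base (array([597.5, 299.1]), np.float64(49.1))
knob top [[578.49004227 167.7373339  260.        ]]
mark corners [[632.1 -12.3  14. ]
 [490.8   1.3  14. ]
 [503.7 119.4  14. ]]
```

```bash
cat >> h.py <<'E'
from scipy.spatial.transform import Rotation as Ro, Slerp
def ori(psi,t):
    y=np.array([np.cos(psi),np.sin(psi),0]);z=np.cos(t)*np.array([0,0,-1.])+np.sin(t)*np.array([np.sin(psi),-np.cos(psi),0])
    return Ro.from_matrix(np.c_[np.cross(y,z),y,z])
def cur():
    o=arm.get_obs();q=o['orientation'];return np.array(o['tcp_pos']),Ro.from_quat([q[1],q[2],q[3],q[0]]),o
def plan(wps,start=None):
    """wps: (x,y,z,psi,tilt,width,n); prints rows, rounded, without drift"""
    p,R,_=cur(); 
    if start: p,R=np.array(start[:3],float),ori(*start[3:])
    out=[]
    for x,y,z,psi,t,w,n in wps:
        p0,R0,R1=p.copy(),R,ori(psi,t);rv=(R0.inv()*R1).as_rotvec()
        for k in range(1,n+1):
            pt=p0+(np.array([x,y,z])-p0)*k/n;Rt=R0*Ro.from_rotvec(rv*k/n)
            d=(R.inv().apply(pt-p)/40).round(2);a=((R.inv()*Rt).as_rotvec()/.08).round(2)
            out.append([*(d+0.),*(a+0.),w]);p=p+R.apply(d*40);R=R*Ro.from_rotvec(a*.08)
    for i in range(0,len(out),12):print('['+','.join('['+','.join('%g'%v for v in r)+']' for r in out[i:i+12])+']')
    print('max',np.abs(np.array(out)[:,:6]).max().round(2))
E
python3 - <<'E'
from h import *
plan([(268,-566,310,-1.13,0,60,3),(578.5,168,310,.1,0,60,21),(578.5,168,219,.1,0,60,4)])
E
```

```text
[[0.21,-0.2,-0.8,-0.01,0,-0.16,60],[0.2,-0.19,-0.8,0,0,-0.16,60],[0.22,-0.2,-0.81,-0.01,0,-0.16,60],[0.71,-0.63,0,0,0,-0.73,60],[0.74,-0.59,0,0,0,-0.73,60],[0.78,-0.55,0,0,0,-0.74,60],[0.8,-0.5,0,0,0,-0.73,60],[0.84,-0.45,0,0,0,-0.73,60],[0.86,-0.4,0,0,0,-0.73,60],[0.88,-0.35,0,0,0,-0.73,60],[0.9,-0.3,0,0,0,-0.74,60],[0.92,-0.24,0,0,0,-0.73,60]]
[[0.92,-0.19,0,0,0,-0.73,60],[0.94,-0.14,0,0,0,-0.73,60],[0.95,-0.08,0,0,0,-0.73,60],[0.95,-0.03,0,0,0,-0.74,60],[0.94,0.04,0,0,0,-0.73,60],[0.95,0.08,0,0,0,-0.73,60],[0.94,0.14,0,0,0,-0.73,60],[0.93,0.2,0,0,0,-0.73,60],[0.91,0.25,0,0,0,-0.73,60],[0.9,0.3,0,0,0,-0.74,60],[0.88,0.35,0,0,0,-0.73,60],[0.86,0.41,0,0,0,-0.73,60]]
[[0,0,0.57,0,0,0,60],[0,0,0.57,0,0,0,60],[0,0,0.57,0,0,0,60],[0,0,0.57,0,0,0,60]]
max 0.95
```

step_arm --pt "0.21 -0.2 -0.8 -0.01 0 -0.16 60" --pt "0.2 -0.19 -0.8 0 0 -0.16 60" --pt "0.22 -0.2 -0.81 -0.01 0 -0.16 60" --pt "0.71 -0.63 0 0 0 -0.73 60" --pt "0.74 -0.59 0 0 0 -0.73 60" --pt "0.78 -0.55 0 0 0 -0.74 60" --pt "0.8 -0.5 0 0 0 -0.73 60" --pt "0.84 -0.45 0 0 0 -0.73 60" --pt "0.86 -0.4 0 0 0 -0.73 60" --pt "0.88 -0.35 0 0 0 -0.73 60" --pt "0.9 -0.3 0 0 0 -0.74 60" --pt "0.92 -0.24 0 0 0 -0.73 60"

```text
clock: 1.1
tcp_pos: [401.5, -249.7, 310.5]
orientation: [0.001, 0.884, 0.467, -0.0]
contact_force: [0.8, -0.0, 0.2]
gripper_width: 0.658
gripper_force: 0.0
```

step_arm --pt "0.92 -0.19 0 0 0 -0.73 60" --pt "0.94 -0.14 0 0 0 -0.73 60" --pt "0.95 -0.08 0 0 0 -0.73 60" --pt "0.95 -0.03 0 0 0 -0.74 60" --pt "0.94 0.04 0 0 0 -0.73 60" --pt "0.95 0.08 0 0 0 -0.73 60" --pt "0.94 0.14 0 0 0 -0.73 60" --pt "0.93 0.2 0 0 0 -0.73 60" --pt "0.91 0.25 0 0 0 -0.73 60" --pt "0.9 0.3 0 0 0 -0.74 60" --pt "0.88 0.35 0 0 0 -0.73 60" --pt "0.86 0.41 0 0 0 -0.73 60"

```text
clock: 2.1
tcp_pos: [579.0, 169.2, 309.6]
orientation: [0.001, 0.67, 0.742, -0.001]
contact_force: [0.5, -0.6, 0.1]
gripper_width: 0.654
gripper_force: 0.0
```

step_arm --pt "0 0 0 0 0 0 60" --pt "0 0 0 0 0 0 60"

```text
clock: 2.27
tcp_pos: [578.2, 170.2, 309.0]
orientation: [-0.0, 0.669, 0.743, -0.001]
contact_force: [-0.1, -1.4, -0.4]
gripper_width: 0.651
gripper_force: 0.0
```

```bash
cat >> h.py <<'E'
HG=np.array([597.,297.5]);YB=-.097
def knob(th,r=131):
    f=-np.pi/2+YB-th;return HG+r*np.array([np.cos(f),np.sin(f)])
E
python3 - <<'E'
from h import *
w=[(578,168.5,219,.1,0,60,4),(578,168.5,219,.1,0,30,4)]
for th in np.linspace(.05,1.95,29)[1:]:
    w.append((*knob(th),219,.1-1.6*(th-.05)/1.9,0,30,1))
plan(w,(578.5,168.5,309.6,.1,0))
E
```

```text
[[0,0,0.57,0,0,0,60],[0,-0.01,0.56,0,0,0,60],[0,0,0.57,0,0,0,60],[0,0,0.57,0,0,0,60],[0,0,0,0,0,0,30],[0,0,0,0,0,0,30],[0,0,0,0,0,0,30],[0,0,0,0,0,0,30],[0.05,-0.22,0,0,0,0.71,30],[0.06,-0.21,0,0,0,0.72,30],[0.07,-0.22,0,0,0,0.71,30],[0.07,-0.21,0,0,0,0.72,30]]
[[0.07,-0.21,0,0,0,0.71,30],[0.07,-0.21,0,0,0,0.72,30],[0.08,-0.21,0,0,0,0.71,30],[0.07,-0.21,0,0,0,0.71,30],[0.08,-0.2,0,0,0,0.72,30],[0.09,-0.21,0,0,0,0.71,30],[0.08,-0.21,0,0,0,0.72,30],[0.09,-0.2,0,0,0,0.71,30],[0.08,-0.2,0,0,0,0.72,30],[0.09,-0.21,0,0,0,0.71,30],[0.1,-0.2,0,0,0,0.71,30],[0.09,-0.2,0,0,0,0.72,30]]
[[0.1,-0.2,0,0,0,0.71,30],[0.1,-0.2,0,0,0,0.72,30],[0.1,-0.2,0,0,0,0.71,30],[0.1,-0.19,0,0,0,0.72,30],[0.11,-0.2,0,0,0,0.71,30],[0.11,-0.19,0,0,0,0.71,30],[0.11,-0.2,0,0,0,0.72,30],[0.11,-0.19,0,0,0,0.71,30],[0.11,-0.19,0,0,0,0.72,30],[0.12,-0.19,0,0,0,0.71,30],[0.12,-0.19,0,0,0,0.72,30],[0.12,-0.18,0,0,0,0.71,30]]
max 0.72
```

step_arm --pt "0 0 0.57 0 0 0 60" --pt "0 0 0.57 0 0 0 60" --pt "0 0 0.57 0 0 0 60" --pt "0 0 0.57 0 0 0 60" --pt "0 0 0 0 0 0 30" --pt "0 0 0 0 0 0 30" --pt "0 0 0 0 0 0 30" --pt "0 0 0 0 0 0 30"

```text
clock: 2.93
tcp_pos: [579.8, 167.5, 220.7]
orientation: [0.002, 0.671, 0.741, 0.001]
contact_force: [0.4, -0.7, -0.4]
gripper_width: 0.387
gripper_force: 0.0
```

step_arm --pt "0.05 -0.22 0 0 0 0.71 30" --pt "0.06 -0.21 0 0 0 0.72 30" --pt "0.07 -0.22 0 0 0 0.71 30" --pt "0.07 -0.21 0 0 0 0.72 30"

```text
clock: 3.27
tcp_pos: [545.3, 176.7, 220.5]
orientation: [0.002, 0.752, 0.659, 0.001]
contact_force: [2.1, -1.7, -0.0]
gripper_width: 0.322
gripper_force: 0.6
```

Contact is light (about 2 N), so I'll continue the swing.

step_arm --pt "0.07 -0.21 0 0 0 0.71 30" --pt "0.07 -0.21 0 0 0 0.72 30" --pt "0.08 -0.21 0 0 0 0.71 30" --pt "0.07 -0.21 0 0 0 0.71 30" --pt "0.08 -0.2 0 0 0 0.72 30" --pt "0.09 -0.21 0 0 0 0.71 30" --pt "0.08 -0.21 0 0 0 0.72 30" --pt "0.09 -0.2 0 0 0 0.71 30" --pt "0.08 -0.2 0 0 0 0.72 30" --pt "0.09 -0.21 0 0 0 0.71 30" --pt "0.1 -0.2 0 0 0 0.71 30" --pt "0.09 -0.2 0 0 0 0.72 30"

```text
clock: 4.27
tcp_pos: [474.7, 253.2, 220.3]
orientation: [0.001, 0.93, 0.368, 0.001]
contact_force: [0.4, -0.7, 0.3]
gripper_width: 0.326
gripper_force: 0.7
```

step_arm --pt "0.1 -0.2 0 0 0 0.71 30" --pt "0.1 -0.2 0 0 0 0.72 30" --pt "0.1 -0.2 0 0 0 0.71 30" --pt "0.1 -0.19 0 0 0 0.72 30" --pt "0.11 -0.2 0 0 0 0.71 30" --pt "0.11 -0.19 0 0 0 0.71 30" --pt "0.11 -0.2 0 0 0 0.72 30" --pt "0.11 -0.19 0 0 0 0.71 30" --pt "0.11 -0.19 0 0 0 0.72 30" --pt "0.12 -0.19 0 0 0 0.71 30" --pt "0.12 -0.19 0 0 0 0.72 30" --pt "0.12 -0.18 0 0 0 0.71 30"

```text
clock: 5.27
tcp_pos: [481.8, 357.0, 220.1]
orientation: [0.001, 0.999, 0.034, 0.001]
contact_force: [-0.8, -1.0, 0.0]
gripper_width: 0.326
gripper_force: 0.6
```

step_arm --pt "0 0 0 0 0 0 50" --pt "0 0 0 0 0 0 50" --pt "0 0 0 0 0 0 50"

```text
clock: 5.52
tcp_pos: [481.5, 356.5, 219.3]
orientation: [0.001, 0.999, 0.036, 0.001]
contact_force: [0.2, -0.5, -0.9]
gripper_width: 0.519
gripper_force: 0.0
```

```bash
python3 - <<'E'
from h import *
print(cur()[2]['joints'],knob(1.95))
im,d=snap('top','t1');P=pts('top',d)
m=(P[...,2]>170)&(P[...,2]<225)&(im.min(2)>120);q=P[m&(P[...,0]<650)&(P[...,1]>200)]
print(len(q),np.percentile(q,[2,98],axis=0).round())
E
```

```text
[-0.3841903   0.41525975 -0.40305899  1.70738093  0.18491366  1.05587951
 -2.34673377] [480.57485151 357.55151788]
508 [[388. 285. 200.]
 [609. 388. 214.]]
```

View pics/t1.png

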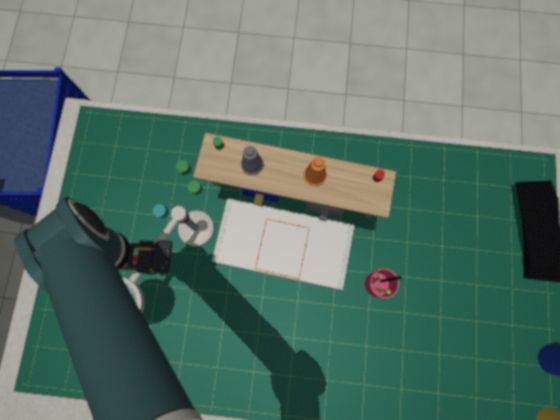

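The lamp is clear: its lens is at about top (128,297), and the board and mark (284,248) are free. Next I'll plan the approach to the tab.

```bash
python3 - <<'E'
from h import *
q=-1.695
plan([(481,357,301,-1.5,0,60,4),(593,146.7,240,q,-.44,60,9),(593,146.7,28,q,-.44,50,7),(0,0,0,q,-.44,50,1)][:3])
plan([(687.1,134.9,28,q,-.44,50,4)],(593,146.7,28,q,-.44))
E
```

```text
[[0,0,-0.51,0,0,0,60],[0,-0.01,-0.51,0.01,-0.01,0,60],[-0.01,0,-0.52,0,0,0.01,60],[0,-0.01,-0.51,0.01,-0.01,0,60],[0.27,0.61,0.17,-0.06,0.61,0.27,60],[0.27,0.59,0.19,-0.06,0.61,0.26,60],[0.28,0.6,0.2,-0.06,0.61,0.27,60],[0.28,0.58,0.22,-0.06,0.61,0.27,60],[0.28,0.58,0.23,-0.06,0.61,0.26,60],[0.28,0.57,0.25,-0.06,0.61,0.27,60],[0.28,0.56,0.27,-0.06,0.61,0.26,60],[0.28,0.56,0.28,-0.06,0.61,0.27,60]]
[[0.27,0.55,0.3,-0.06,0.61,0.27,60],[-0.32,0,0.69,0,0,0,50],[-0.32,0,0.68,0,0,0,50],[-0.33,0,0.69,0,0,0,50],[-0.32,0,0.68,0,0,0,50],[-0.32,0,0.69,0,0,0,50],[-0.32,0,0.68,0,0,0,50],[-0.33,0,0.69,0,0,0,50]]
max 0.69
[[0.54,0,0.25,0,0,0,50],[0.53,0,0.25,0,0,0,50],[0.54,0,0.26,0,0,0,50],[0.54,0,0.25,0,0,0,50]]
max 0.54
```

step_arm --pt "0 0 -0.51 0 0 0 60" --pt "0 -0.01 -0.51 0.01 -0.01 0 60" --pt "-0.01 0 -0.52 0 0 0.01 60" --pt "0 -0.01 -0.51 0.01 -0.01 0 60" --pt "0.27 0.61 0.17 -0.06 0.61 0.27 60" --pt "0.27 0.59 0.19 -0.06 0.61 0.26 60" --pt "0.28 0.6 0.2 -0.06 0.61 0.27 60" --pt "0.28 0.58 0.22 -0.06 0.61 0.27 60" --pt "0.28 0.58 0.23 -0.06 0.61 0.26 60" --pt "0.28 0.57 0.25 -0.06 0.61 0.27 60" --pt "0.28 0.56 0.27 -0.06 0.61 0.26 60" --pt "0.28 0.56 0.28 -0.06 0.61 0.27 60"

```text
clock: 6.57
tcp_pos: [580.7, 168.6, 246.7]
orientation: [0.012, 0.979, -0.051, 0.195]
contact_force: [0.3, -0.2, -0.3]
gripper_width: 0.654
gripper_force: 0.0
```

step_arm --pt "0.27 0.55 0.3 -0.06 0.61 0.27 60" --pt "-0.32 0 0.69 0 0 0 50" --pt "-0.32 0 0.68 0 0 0 50" --pt "-0.33 0 0.69 0 0 0 50" --pt "-0.32 0 0.68 0 0 0 50" --pt "-0.32 0 0.69 0 0 0 50" --pt "-0.32 0 0.68 0 0 0 50" --pt "-0.33 0 0.69 0 0 0 50" --pt "0 0 0 0 0 0 50"

```text
clock: 7.32
tcp_pos: [591.8, 146.1, 27.1]
orientation: [0.02, 0.976, -0.06, 0.21]
contact_force: [0.3, 1.1, -0.3]
gripper_width: 0.542
gripper_force: 0.0
```

```bash
python3 - <<'E'
from h import *
p,R,o=cur();print(p,R.as_matrix().round(3).tolist(),o['contact_force'])
snap('scene','s2');snap('top','t2')
import cv2
s=cv2.imread('pics/s2.png')[150:350,200:420];t=cv2.imread('pics/t2.png')[130:290,180:360]
cv2.imwrite('pics/c3.png',np.hstack([cv2.resize(s,(440,400),interpolation=3),cv2.resize(t,(360,400),interpolation=3)]))
plan([(687.1,134.9,28,-1.695,-.44,50,4)])
E
```

```text
[591.79299375 146.10391863  27.05954398] [[0.905, -0.125, 0.407], [-0.109, -0.992, -0.064], [0.411, 0.014, -0.911]] [ 0.32892049  1.09282908 -0.29106174]
[[0.52,0.02,0.26,0.01,0.03,0.01,50],[0.52,0.01,0.27,0.01,0.03,0,50],[0.52,0.02,0.27,0.01,0.03,0.01,50],[0.52,0.01,0.26,0.01,0.03,0,50]]
max 0.52
```

View pics/c3.png

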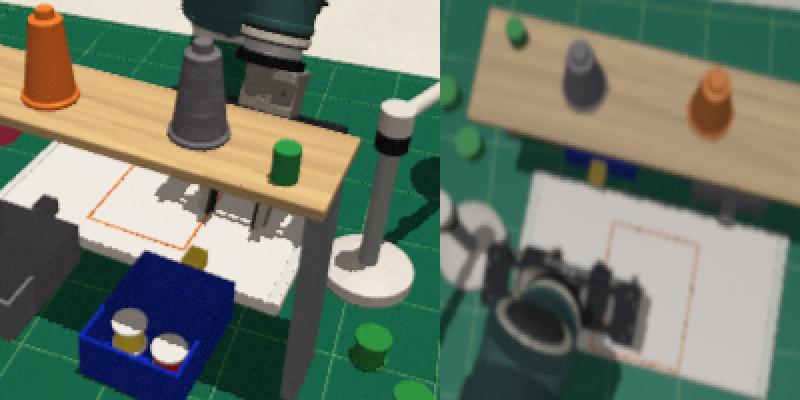

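The fingers (scene crop 213,205 and 262,215) straddle the tab's approach line, and the tab is at (195,258). I'll move forward and close.

step_arm --pt "0.52 0.01 0.26 0 0.02 0 50" --pt "0.52 0.01 0.27 0 0.02 0 50" --pt "0.52 0.01 0.27 0 0.02 0 50" --pt "0.52 0.01 0.26 0 0.02 0 50" --pt "0 0 0 0 0 0 50"

```text
clock: 7.83
tcp_pos: [693.2, 133.0, 32.8]
orientation: [0.014, 0.973, -0.064, 0.22]
contact_force: [0.2, -0.3, 0.7]
gripper_width: 0.546
gripper_force: 0.0
```

step_arm --pt "0 0 0 0 0 0 5" --pt "0 0 0 0 0 0 5" --pt "0 0 0 0 0 0 5" --pt "0 0 0 0 0 0 5" --pt "0 0 0 0 0 0 5" --pt "0 0 0 0 0 0 5"

```text
clock: 8.33
tcp_pos: [686.4, 135.0, 28.6]
orientation: [0.016, 0.974, -0.061, 0.216]
contact_force: [-5.2, -0.6, 5.8]
gripper_width: 0.217
gripper_force: 30.0
```

```bash
python3 - <<'E'
from h import *
plan([(696.3,133.8,58.8,-1.695,-.66,5,7),(636.6,139.6,59.3,-1.68,-.66,5,10),(591.8,144,64,-1.668,-.66,5,7)],(686.8,135,28.5,-1.695,-.45))
E
```

```text
[[0.08,0,-0.08,0,0.38,0,5],[0.08,0,-0.08,0,0.37,0,5],[0.08,0,-0.08,0,0.37,0,5],[0.09,0,-0.08,0,0.38,0,5],[0.08,0,-0.07,0,0.37,0,5],[0.09,0,-0.07,0,0.38,0,5],[0.09,0,-0.07,0,0.37,0,5],[-0.12,0,-0.09,0.01,0,-0.01,5],[-0.11,0.01,-0.09,0.01,0,-0.02,5],[-0.12,0,-0.1,0.01,0,-0.01,5],[-0.12,0.01,-0.09,0.02,0,-0.02,5],[-0.12,0,-0.09,0.01,0,-0.01,5]]
[[-0.11,0,-0.09,0.01,0,-0.02,5],[-0.12,0,-0.1,0.01,0,-0.01,5],[-0.12,0.01,-0.09,0.01,0,-0.02,5],[-0.12,0,-0.09,0.01,0,-0.01,5],[-0.11,0,-0.09,0.01,0,-0.02,5],[-0.12,0,-0.11,0.01,0,-0.02,5],[-0.11,0,-0.11,0.02,0,-0.01,5],[-0.12,0.01,-0.12,0.01,0,-0.02,5],[-0.12,0,-0.11,0.02,0,-0.02,5],[-0.12,0,-0.11,0.01,0,-0.01,5],[-0.11,0,-0.11,0.01,0,-0.02,5],[-0.12,0,-0.12,0.02,0.01,-0.02,5]]
max 0.38
```

step_arm --pt "0.08 0 -0.08 0 0.38 0 5" --pt "0.08 0 -0.08 0 0.37 0 5" --pt "0.08 0 -0.08 0 0.37 0 5" --pt "0.09 0 -0.08 0 0.38 0 5" --pt "0.08 0 -0.07 0 0.37 0 5" --pt "0.09 0 -0.07 0 0.38 0 5" --pt "0.09 0 -0.07 0 0.37 0 5" --pt "0 0 0 0 0 0 5"

```text
clock: 9.0
tcp_pos: [711.5, 143.6, 82.9]
orientation: [0.032, 0.955, -0.059, 0.29]
contact_force: [-0.1, -0.4, -3.0]
gripper_width: 0.214
gripper_force: 30.0
```

```bash
python3 - <<'E'
from h import *
p,R,o=cur();print(p,R.as_matrix()[:,2].round(3),o['contact_force'],o['moment'])
snap('scene','s3')
cv2.imwrite('pics/c4.png',cv2.resize(cv2.imread('pics/s3.png')[200:350,200:400],(800,600),interpolation=3))
E
```

```text
[711.51084987 143.57022083  82.85999288] [ 0.551 -0.095 -0.829] [-0.07409945 -0.40619447 -2.95731594] [0.29236156 1.27740033 0.11189889]
```

View pics/c4.png

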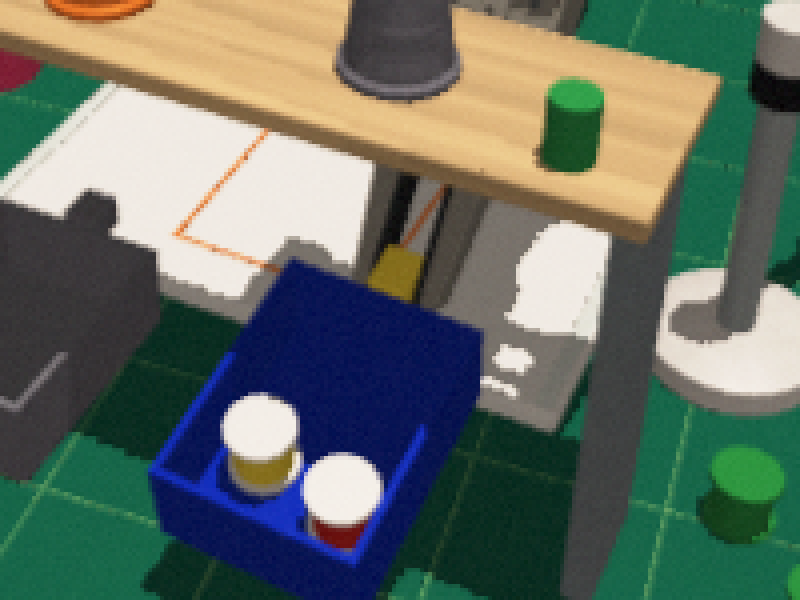

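step_arm --pt "0 0 0 0 0 0 5" --pt "0 0 0 0 0 0 5" --pt "0 0 0 0 0 0 5"

```text
clock: 9.3
tcp_pos: [711.1, 140.8, 81.5]
orientation: [0.033, 0.955, -0.061, 0.289]
contact_force: [-0.3, 0.2, -4.4]
gripper_width: 0.215
gripper_force: 30.0
```

```bash
python3 - <<'E'
from h import *
p,R,o=cur();print(p,R.as_matrix().round(3).tolist(),o['contact_force'],o['moment'],o['joint_vel'].round(3))
s,d=snap('scene','s4');P=pts('scene',d)
h=cv2.cvtColor(s,cv2.COLOR_RGB2HSV)
m=(h[...,0]>112)&(h[...,0]<128)&(h[...,1]>150)&(P[...,0]>600)&(P[...,0]<1000)&(abs(P[...,1])<300)
q=P[m];print(len(q),np.percentile(q,[1,99],axis=0).round())
for lo in range(700,900,20):
    k=q[(q[:,0]>lo)&(q[:,0]<lo+20)]
    if len(k)>5:print(lo,len(k),np.percentile(k[:,2],[2,98]).round(),np.percentile(k[:,1],[2,98]).round())
E
```

```text
[711.06684141 140.75687196  81.54501356] [[0.825, -0.135, 0.548], [-0.098, -0.99, -0.098], [0.556, 0.027, -0.831]] [-0.27708779  0.21965185 -4.39698401] [ 0.22598107  1.24318766 -0.02731236] [ 0.003 -0.002  0.004 -0.003  0.    -0.001 -0.   ]
3736 [[719.  75.  30.]
 [857. 186.  99.]]
700 78 [53. 75.] [ 91. 120.]
720 1015 [ 50. 100.] [ 89. 186.]
740 556 [45. 96.] [ 86. 185.]
760 424 [41. 92.] [ 83. 182.]
780 240 [37. 89.] [ 79. 180.]
800 392 [34. 85.] [ 77. 177.]
820 190 [29. 81.] [ 73. 174.]
840 841 [28. 76.] [ 75. 171.]
```

```bash
python3 - <<'E'
from h import *
print(cur()[2]['joints'].round(3))
E
```

```text
[-0.656  0.599  0.36   1.969  0.851  0.149 -2.922]
```

Joints 6 and 7 hit their limits, so the lift came out higher than planned. The tray is fully airborne and held: rear bottom edge at about 28 mm, pitch about 0.2 rad. That already clears the 14 mm step, so I'll back out straight toward the robot and check.

```bash
python3 - <<'E'
from h import *
p,R,o=cur();d=np.array([-.9953,.0968,0])*60
print((R.inv().apply(d)/40/5).round(3))
E
```

```text
[-0.249  0.012 -0.167]
```

step_arm --pt "-0.25 0.01 -0.17 0 0 0 5" --pt "-0.25 0.01 -0.17 0 0 0 5" --pt "-0.25 0.01 -0.17 0 0 0 5"

```text
clock: 9.6
tcp_pos: [677.8, 146.2, 87.7]
orientation: [0.035, 0.956, -0.062, 0.284]
contact_force: [0.1, 0.4, -3.2]
gripper_width: 0.215
gripper_force: 30.0
```

```bash
python3 - <<'E'
from h import *
p,R,o=cur();print(p,R.as_matrix().round(3).tolist(),o['contact_force'],o['joints'].round(3))
E
```

```text
[677.81274468 146.21516899  87.73269316] [[0.831, -0.138, 0.539], [-0.098, -0.99, -0.102], [0.548, 0.031, -0.836]] [ 0.09690168  0.42822004 -3.21111466] [-0.739  0.561  0.416  2.034  0.819  0.149 -2.921]
```

```bash
python3 - <<'E'
from h import *
plan([(595,154,78,-1.69,-.46,5,8)])
E
```

```text
[[-0.23,0.01,-0.12,0.06,-0.19,0,5],[-0.24,0.01,-0.11,0.06,-0.18,0,5],[-0.24,0.01,-0.11,0.05,-0.19,-0.01,5],[-0.24,0.01,-0.11,0.06,-0.19,0,5],[-0.24,0.01,-0.1,0.06,-0.18,0,5],[-0.24,0.01,-0.1,0.06,-0.19,0,5],[-0.24,0,-0.09,0.05,-0.19,0,5],[-0.25,0.01,-0.09,0.06,-0.18,0,5]]
max 0.25
```

step_arm --pt "-0.24 0.01 -0.12 0.06 -0.19 0 5" --pt "-0.24 0.01 -0.11 0.06 -0.18 0 5" --pt "-0.24 0.01 -0.11 0.05 -0.19 0 5" --pt "-0.24 0.01 -0.11 0.06 -0.19 0 5" --pt "-0.24 0.01 -0.1 0.06 -0.18 0 5" --pt "-0.24 0.01 -0.1 0.06 -0.19 0 5" --pt "-0.24 0 -0.09 0.05 -0.19 0 5" --pt "-0.24 0.01 -0.09 0.06 -0.18 0 5" --pt "0 0 0 0 0 0 5"

```text
clock: 10.35
tcp_pos: [594.2, 154.3, 78.1]
orientation: [0.013, 0.972, -0.058, 0.227]
contact_force: [0.7, -0.1, -3.0]
gripper_width: 0.216
gripper_force: 30.0
```

```bash
python3 - <<'E'
from h import *
p,R,o=cur();print(p,R.as_matrix().round(3).tolist(),o['contact_force'],o['joints'].round(3))
s,d=snap('scene','s5');P=pts('scene',d)
h=cv2.cvtColor(s,cv2.COLOR_RGB2HSV)
m=(h[...,0]>112)&(h[...,0]<128)&(h[...,1]>150)&(P[...,0]>500)&(P[...,0]<1000)&(abs(P[...,1])<300)
q=P[m]
for lo in range(580,820,20):
    k=q[(q[:,0]>lo)&(q[:,0]<lo+20)]
    if len(k)>5:print(lo,len(k),np.percentile(k[:,2],[2,98]).round(),np.percentile(k[:,1],[2,98]).round())
E
```

```text
[594.23924126 154.29956331  78.06698207] [[0.89, -0.119, 0.441], [-0.107, -0.993, -0.052], [0.444, -0.001, -0.896]] [ 0.69061543 -0.06940555 -3.03697057] [-0.613  0.457  0.215  2.14   0.735  0.212 -2.824]
580 55 [47. 61.] [106. 142.]
600 554 [41. 74.] [104. 200.]
620 450 [34. 87.] [101. 199.]
640 346 [29. 84.] [ 99. 197.]
660 188 [21. 78.] [ 96. 195.]
680 279 [15. 71.] [ 94. 193.]
700 183 [ 7. 64.] [ 91. 190.]
720 540 [ 9. 54.] [ 92. 188.]
```

The tray has sagged to about 0.3 rad pitch but stays above the board edge. I'll go back a bit further, then lower the tab so the edge levels it.

```bash
python3 - <<'E'
from h import *
plan([(569,156.7,76,-1.68,-.45,5,4),(529,160.5,44,-1.668,-.435,5,8)])
E
```

```text
[[-0.15,0,-0.06,0.01,-0.03,-0.03,5],[-0.16,0.01,-0.06,0.01,-0.04,-0.03,5],[-0.15,0,-0.06,0.01,-0.03,-0.04,5],[-0.15,0.01,-0.06,0.01,-0.04,-0.03,5],[-0.16,0,0.04,0.01,-0.02,-0.02,5],[-0.15,0,0.03,0.01,-0.03,-0.01,5],[-0.16,0,0.04,0,-0.02,-0.02,5],[-0.16,0,0.03,0.01,-0.02,-0.02,5],[-0.15,0,0.04,0.01,-0.02,-0.01,5],[-0.16,0,0.04,0.01,-0.03,-0.02,5],[-0.16,0,0.04,0.01,-0.02,-0.02,5],[-0.15,0,0.03,0.01,-0.02,-0.01,5]]
max 0.16
```

step_arm --pt "-0.15 0 -0.06 0.01 -0.03 -0.03 5" --pt "-0.16 0.01 -0.06 0.01 -0.04 -0.03 5" --pt "-0.15 0 -0.06 0.01 -0.03 -0.04 5" --pt "-0.15 0.01 -0.06 0.01 -0.04 -0.03 5" --pt "-0.16 0 0.04 0.01 -0.02 -0.02 5" --pt "-0.15 0 0.03 0.01 -0.03 -0.01 5" --pt "-0.16 0 0.04 0 -0.02 -0.02 5" --pt "-0.16 0 0.03 0.01 -0.02 -0.02 5" --pt "-0.15 0 0.04 0.01 -0.02 -0.01 5" --pt "-0.16 0 0.04 0.01 -0.03 -0.02 5" --pt "-0.16 0 0.04 0.01 -0.02 -0.02 5" --pt "-0.15 0 0.03 0.01 -0.02 -0.01 5"

```text
clock: 11.4
tcp_pos: [532.0, 163.5, 52.1]
orientation: [0.014, 0.977, -0.048, 0.208]
contact_force: [0.8, 0.3, -0.6]
gripper_width: 0.214
gripper_force: 30.0
```

```bash
cat >> h.py <<'E'
def tray(tag):
    s,d=snap('scene',tag);P=pts('scene',d);h=cv2.cvtColor(s,cv2.COLOR_RGB2HSV)
    m=(h[...,0]>112)&(h[...,0]<128)&(h[...,1]>150)&(P[...,0]>400)&(P[...,0]<1000)&(abs(P[...,1])<300)
    q=P[m]
    for lo in range(440,820,20):
        k=q[(q[:,0]>lo)&(q[:,0]<lo+20)]
        if len(k)>5:print(lo,len(k),np.percentile(k[:,2],[2,98]).round(),np.percentile(k[:,1],[2,98]).round())
E
python3 - <<'E'
from h import *
p,R,o=cur();print(p,R.as_matrix().round(3).tolist(),o['contact_force'],o['joints'].round(3))
tray('s6')
cv2.imwrite('pics/c6.png',cv2.resize(cv2.imread('pics/s6.png')[140:340,180:420],(720,600),interpolation=3))
E
```

```text
[532.0250298  163.47456682  52.13988544] [[0.909, -0.099, 0.406], [-0.087, -0.995, -0.047], [0.408, 0.007, -0.913]] [ 0.84923074  0.3451419  -0.61511826] [-0.764  0.457  0.313  2.251  0.772  0.149 -2.922]
540 75 [25. 31.] [113. 188.]
560 234 [25. 40.] [111. 208.]
580 198 [23. 62.] [108. 207.]
600 132 [22. 71.] [106. 205.]
620 122 [23. 70.] [104. 203.]
640 93 [22. 69.] [102. 201.]
660 633 [18. 67.] [100. 198.]
680 245 [19. 67.] [155. 196.]
```

View pics/c6.png

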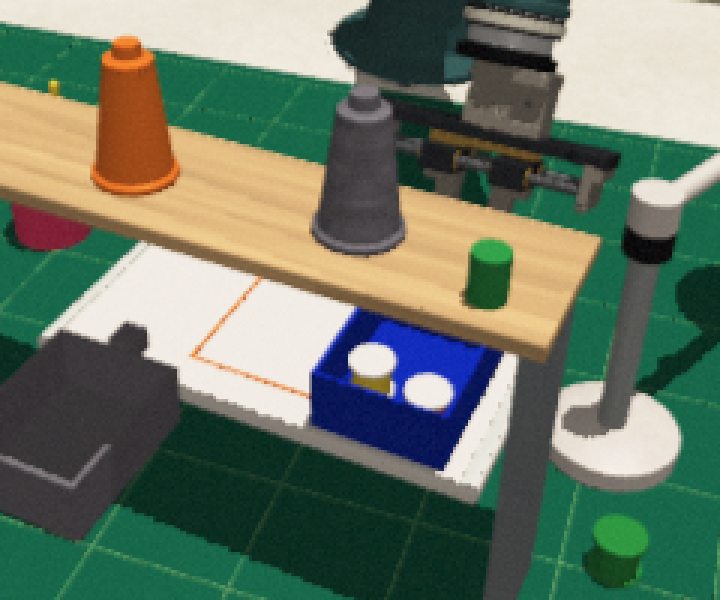

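The tray now sits almost flat on the board with both spools upright (crop 372,362 and 428,390). The arm is at its tilt limit again. I'll reduce the tool tilt while settling the tray, since the tab pivots in the pads, then slide it to the mark.

```bash
python3 - <<'E'
from h import *
plan([(527,164.1,42,-1.668,-.15,5,6),(483,62.5,42,-1.668,-.15,5,14)])
E
```

```text
[[-0.03,0,0.03,0.01,-0.56,0,5],[-0.03,0,0.03,0.02,-0.56,0,5],[-0.04,0,0.03,0.02,-0.57,0.01,5],[-0.02,0,0.04,0.01,-0.56,0,5],[-0.03,0,0.03,0.01,-0.56,0,5],[-0.03,0,0.04,0.02,-0.56,0,5],[-0.06,0.19,-0.01,0,0,0,5],[-0.06,0.19,-0.01,0,0,0,5],[-0.06,0.18,-0.01,0,0,0,5],[-0.06,0.19,-0.01,0,0,0,5],[-0.06,0.19,0,0,0,0,5],[-0.06,0.19,-0.01,0,0,0,5]]
[[-0.06,0.19,-0.01,0,0,0,5],[-0.06,0.18,-0.01,0,0,0,5],[-0.06,0.19,-0.01,0,0,0,5],[-0.06,0.19,-0.01,0,0,0,5],[-0.06,0.19,-0.01,0,0,0,5],[-0.06,0.19,-0.01,0,0,0,5],[-0.06,0.19,-0.01,0,0,0,5],[-0.06,0.18,-0.01,0,0,0,5]]
max 0.57
```

step_arm --pt "-0.03 0 0.03 0.01 -0.56 0 5" --pt "-0.03 0 0.03 0.02 -0.56 0 5" --pt "-0.04 0 0.03 0.02 -0.57 0.01 5" --pt "-0.02 0 0.04 0.01 -0.56 0 5" --pt "-0.03 0 0.03 0.01 -0.56 0 5" --pt "-0.03 0 0.04 0.02 -0.56 0 5" --pt "0 0 0 0 0 0 5"

```text
clock: 12.03
tcp_pos: [528.8, 163.3, 42.8]
orientation: [0.003, 0.996, -0.05, 0.075]
contact_force: [-2.3, 0.4, 9.2]
gripper_width: 0.213
gripper_force: 30.0
```

```bash
python3 - <<'E'
from h import *
p,R,o=cur();print(p,R.as_matrix().round(3).tolist(),o['contact_force'],o['joints'].round(3))
tray('s7')
plan([(483,62.5,42,-1.668,-.15,5,12)])
E
```

```text
[528.7662446  163.30907289  42.84935644] [[0.984, -0.099, 0.149], [-0.098, -0.995, -0.014], [0.15, -0.001, -0.989]] [-2.32346982  0.44056511  9.23096239] [-0.208  0.513 -0.237  2.052  0.407  0.49  -2.429]
540 160 [18. 30.] [113. 191.]
560 246 [18. 42.] [110. 208.]
580 179 [18. 65.] [108. 207.]
600 125 [18. 67.] [106. 205.]
620 115 [18. 66.] [104. 203.]
640 90 [21. 67.] [102. 201.]
660 468 [18. 67.] [101. 199.]
680 451 [18. 66.] [138. 197.]
[[-0.07,0.22,-0.01,0,0,0,5],[-0.08,0.22,-0.01,0,-0.01,0,5],[-0.07,0.22,-0.01,0,0,-0.01,5],[-0.07,0.21,-0.01,0,0,0,5],[-0.08,0.22,-0.01,0,0,0,5],[-0.07,0.22,-0.01,0,-0.01,0,5],[-0.08,0.22,-0.01,-0.01,0,0,5],[-0.07,0.22,-0.01,0,0,-0.01,5],[-0.07,0.22,-0.01,0,0,0,5],[-0.08,0.21,-0.01,0,-0.01,0,5],[-0.07,0.22,-0.01,0,0,0,5],[-0.07,0.22,0,0,0,0,5]]
max 0.22
```

step_arm --pt "-0.07 0.22 -0.03 0 0 0 5" --pt "-0.08 0.22 -0.01 0 0 0 5" --pt "-0.07 0.22 -0.01 0 0 0 5" --pt "-0.07 0.21 -0.01 0 0 0 5" --pt "-0.08 0.22 -0.01 0 0 0 5" --pt "-0.07 0.22 -0.01 0 0 0 5" --pt "-0.08 0.22 -0.01 0 0 0 5" --pt "-0.07 0.22 -0.01 0 0 0 5" --pt "-0.07 0.22 -0.01 0 0 0 5" --pt "-0.08 0.21 -0.01 0 0 0 5" --pt "-0.07 0.22 -0.01 0 0 0 5" --pt "-0.07 0.22 0 0 0 0 5"

```text
clock: 13.08
tcp_pos: [482.8, 62.5, 42.8]
orientation: [0.003, 0.996, -0.048, 0.077]
contact_force: [1.0, 3.5, 2.9]
gripper_width: 0.21
gripper_force: 30.0
```

```bash
python3 - <<'E'
from h import *
p,R,o=cur();print(p,R.as_matrix().round(3).tolist(),o['contact_force'],o['joints'].round(3))
tray('s8');snap('top','t8')
a=cv2.resize(cv2.imread('pics/s8.png')[150:290,180:330],(400,373),interpolation=3)
b=cv2.resize(cv2.imread('pics/t8.png')[180:300,200:328],(398,373),interpolation=3)
cv2.imwrite('pics/c8.png',np.hstack([a,b]))
E
```

```text
[482.81357538  62.53166867  42.82136638] [[0.984, -0.096, 0.153], [-0.095, -0.995, -0.014], [0.153, -0.001, -0.988]] [0.95893417 3.47174789 2.93786114] [-0.016  0.43  -0.249  2.213  0.407  0.393 -2.272]
520 52 [18. 22.] [23. 80.]
540 69 [19. 38.] [  9. 105.]
560 68 [18. 58.] [  6. 105.]
580 104 [21. 66.] [  4. 103.]
600 91 [20. 67.] [  2. 101.]
620 780 [18. 67.] [ 3. 99.]
```

View pics/c8.png

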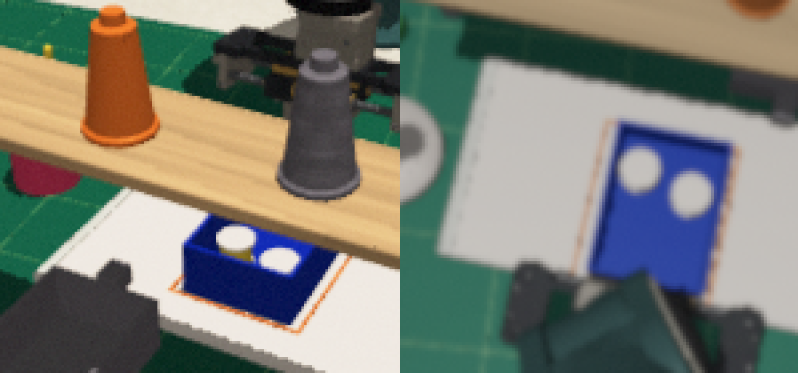

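The tray is flat inside the orange rectangle with both spools standing. I'll release it and rise.

step_arm --pt "0 0 0 0 0 0 50" --pt "0 0 0 0 0 0 50" --pt "0 0 0 0 0 0 50" --pt "0 0 0 0 0 0 50" --pt "0 0 -0.3 0 0 0 50" --pt "0 0 -0.8 0 0 0 50" --pt "0 0 -0.9 0 0 0 60" --pt "0 0 -0.9 0 0 0 60" --pt "0 0 -0.9 0 0 0 60" --pt "0 0 -0.9 0 0 0 60" --pt "0 0 -0.9 0 0 0 60" --pt "0 0 -0.8 0 0 0 60"

```text
clock: 14.18
tcp_pos: [443.3, 67.0, 297.8]
orientation: [0.004, 0.996, -0.048, 0.077]
contact_force: [0.0, -0.2, -0.3]
gripper_width: 0.656
gripper_force: 0.0
```

```bash
python3 - <<'E'
from h import *
p,R,o=cur();print(p,o['joints'].round(3))
tray('s9')
for n,tag in(('scene','s9'),('top','t9')):
    if n=='top': im,d=snap(n,tag)
    else: im=cv2.imread('pics/s9.png')[:,:,::-1];d=np.load('s9_d.npy')
    P=pts(n,d);h=cv2.cvtColor(np.ascontiguousarray(im),cv2.COLOR_RGB2HSV)
    m=((h[...,0]<8)|(h[...,0]>172))&(h[...,1]>150)&(P[...,2]>205)&(P[...,2]<270)&(P[...,0]<650)
    q=P[m];print(n,len(q),len(q) and (np.median(q,0).round(),np.percentile(q,[3,97],axis=0).round().tolist()))
    if n=='top':
        b=((h[...,0]>112)&(h[...,0]<128)&(h[...,1]>150)&(P[...,2]>10)&(P[...,2]<75)&(P[...,0]<660)&(P[...,1]<200)&(P[...,1]>-50))
        k=P[b&(P[...,2]>58)];print(len(k),cv2.minAreaRect(k[:,:2].astype(np.float32)))
        r=P[b];print(cv2.minAreaRect(r[:,:2].astype(np.float32)))
E
```

```text
[443.32590664  66.97418631 297.75413848] [ 0.169 -0.034 -0.416  2.046  0.045  0.983 -1.938]
520 48 [18. 23.] [26. 78.]
540 74 [18. 40.] [  6. 103.]
560 64 [20. 58.] [  3. 102.]
580 104 [18. 66.] [  1. 100.]
600 92 [20. 67.] [-1. 98.]
620 765 [18. 67.] [-1. 96.]
scene 259 (array([490., 355., 239.]), [[480.0, 346.0, 211.0], [493.0, 363.0, 262.0]])
top 89 (array([480., 350., 258.]), [[475.0, 345.0, 222.0], [487.0, 362.0, 262.0]])
49 ((566.436279296875, 52.221195220947266), (92.91978454589844, 124.51020812988281), 84.3549575805664)
((566.8834228515625, 52.29430389404297), (93.12329864501953, 125.41756439208984), 84.41877746582031)
```

```bash
python3 - <<'E'
from h import *
w=[(482,354,302,-1.5,0,60,9),(482,354,220,-1.5,0,60,4),(482,354,220,-1.5,0,30,4)]
plan(w)
w=[]
for th in np.linspace(1.93,-.02,32)[1:]: w.append((*knob(th),220,-1.5+1.6*(1.93-th)/1.95,0,30,1))
plan(w,(482,354,220,-1.5,0))
E
```

```text
[[0.02,-0.8,0,0.02,-0.23,-0.23,60],[0.04,-0.8,0,0.01,-0.22,-0.23,60],[0.05,-0.8,0.01,0.02,-0.23,-0.24,60],[0.07,-0.8,0,0.02,-0.22,-0.23,60],[0.08,-0.8,0,0.02,-0.23,-0.23,60],[0.1,-0.8,0,0.01,-0.22,-0.23,60],[0.11,-0.79,0,0.02,-0.23,-0.24,60],[0.13,-0.79,0,0.02,-0.22,-0.23,60],[0.14,-0.79,0,0.01,-0.23,-0.23,60],[0,0,0.51,0,0,0,60],[0,0,0.52,0,0,0,60],[0,0,0.51,0,0,0,60]]
[[0,0,0.51,0,0,0,60],[0,0,0,0,0,0,30],[0,0,0,0,0,0,30],[0,0,0,0,0,0,30],[0,0,0,0,0,0,30]]
max 0.8
[[-0.16,0.15,0,0,0,-0.65,30],[-0.1,0.18,0,0,0,-0.64,30],[-0.09,0.18,0,0,0,-0.65,30],[-0.09,0.19,0,0,0,-0.64,30],[-0.09,0.18,0,0,0,-0.65,30],[-0.09,0.19,0,0,0,-0.64,30],[-0.08,0.19,0,0,0,-0.65,30],[-0.09,0.18,0,0,0,-0.64,30],[-0.08,0.19,0,0,0,-0.65,30],[-0.08,0.19,0,0,0,-0.64,30],[-0.08,0.19,0,0,0,-0.65,30],[-0.07,0.2,0,0,0,-0.64,30]]
[[-0.07,0.19,0,0,0,-0.65,30],[-0.07,0.19,0,0,0,-0.64,30],[-0.07,0.2,0,0,0,-0.65,30],[-0.07,0.19,0,0,0,-0.64,30],[-0.06,0.2,0,0,0,-0.65,30],[-0.06,0.19,0,0,0,-0.64,30],[-0.06,0.2,0,0,0,-0.65,30],[-0.06,0.2,0,0,0,-0.64,30],[-0.05,0.2,0,0,0,-0.65,30],[-0.06,0.2,0,0,0,-0.64,30],[-0.05,0.2,0,0,0,-0.65,30],[-0.05,0.2,0,0,0,-0.64,30]]
[[-0.04,0.2,0,0,0,-0.65,30],[-0.04,0.2,0,0,0,-0.64,30],[-0.05,0.2,0,0,0,-0.65,30],[-0.03,0.2,0,0,0,-0.64,30],[-0.04,0.21,0,0,0,-0.65,30],[-0.04,0.2,0,0,0,-0.64,30],[-0.03,0.2,0,0,0,-0.65,30]]
max 0.65
```

step_arm --pt "0.02 -0.8 0 0.02 -0.23 -0.23 60" --pt "0.04 -0.8 0 0.01 -0.22 -0.23 60" --pt "0.05 -0.8 0.01 0.02 -0.23 -0.24 60" --pt "0.07 -0.8 0 0.02 -0.22 -0.23 60" --pt "0.08 -0.8 0 0.02 -0.23 -0.23 60" --pt "0.1 -0.8 0 0.01 -0.22 -0.23 60" --pt "0.11 -0.79 0 0.02 -0.23 -0.24 60" --pt "0.13 -0.79 0 0.02 -0.22 -0.23 60" --pt "0.14 -0.79 0 0.01 -0.23 -0.23 60" --pt "0 0 0 0 0 0 60"

```text
clock: 15.12
tcp_pos: [478.5, 359.0, 293.9]
orientation: [-0.002, 0.999, 0.039, -0.008]
contact_force: [-1.6, -0.7, 0.3]
gripper_width: 0.654
gripper_force: 0.0
```

step_arm --pt "0 0 0 0 0 0 60" --pt "0 0 0 0 0 0 60"

```text
clock: 15.28
tcp_pos: [479.6, 352.2, 294.8]
orientation: [0.001, 0.999, 0.035, -0.006]
contact_force: [0.2, -0.5, -0.7]
gripper_width: 0.652
gripper_force: 0.0
```

```bash
python3 - <<'E'
from h import *
p,R,o=cur();print(p,R.as_matrix().round(3).tolist(),o['joints'].round(3))
plan([(482,354,220,-1.5,0,60,4)])
E
```

```text
[479.59518931 352.21168757 294.84932314] [[0.997, 0.07, -0.012], [0.07, -0.998, -0.002], [-0.012, 0.002, -1.0]] [-0.229  0.383 -0.601  1.611  0.219  1.227 -2.372]
[[0.02,-0.01,0.47,0,0.04,0,60],[0.02,-0.01,0.47,0.01,0.04,0,60],[0.02,-0.01,0.46,0,0.03,0,60],[0.02,-0.01,0.47,0.01,0.04,-0.01,60]]
max 0.47
```

step_arm --pt "0.02 -0.01 0.47 0 0.04 0 60" --pt "0.02 -0.01 0.47 0 0.04 0 60" --pt "0.02 -0.01 0.46 0 0.03 0 60" --pt "0.02 -0.01 0.47 0 0.04 0 60" --pt "0 0 0 0 0 0 30" --pt "0 0 0 0 0 0 30" --pt "0 0 0 0 0 0 30" --pt "0 0 0 0 0 0 30"

```text
clock: 15.95
tcp_pos: [483.4, 354.8, 223.0]
orientation: [-0.001, 0.999, 0.035, 0.002]
contact_force: [0.6, -0.1, 1.2]
gripper_width: 0.383
gripper_force: 0.0
```

step_arm --pt "-0.16 0.15 0 0 0 -0.65 30" --pt "-0.1 0.18 0 0 0 -0.64 30" --pt "-0.09 0.18 0 0 0 -0.65 30" --pt "-0.09 0.19 0 0 0 -0.64 30" --pt "-0.09 0.18 0 0 0 -0.65 30" --pt "-0.09 0.19 0 0 0 -0.64 30" --pt "-0.08 0.19 0 0 0 -0.65 30" --pt "-0.09 0.18 0 0 0 -0.64 30" --pt "-0.08 0.19 0 0 0 -0.65 30" --pt "-0.08 0.19 0 0 0 -0.64 30" --pt "-0.08 0.19 0 0 0 -0.65 30" --pt "-0.07 0.2 0 0 0 -0.64 30"

```text
clock: 16.95
tcp_pos: [471.5, 260.2, 222.5]
orientation: [-0.0, 0.941, 0.34, 0.001]
contact_force: [-3.4, 1.1, 0.3]
gripper_width: 0.329
gripper_force: 1.3
```

step_arm --pt "-0.07 0.19 0 0 0 -0.65 30" --pt "-0.07 0.19 0 0 0 -0.64 30" --pt "-0.07 0.2 0 0 0 -0.65 30" --pt "-0.07 0.19 0 0 0 -0.64 30" --pt "-0.06 0.2 0 0 0 -0.65 30" --pt "-0.06 0.19 0 0 0 -0.64 30" --pt "-0.06 0.2 0 0 0 -0.65 30" --pt "-0.06 0.2 0 0 0 -0.64 30" --pt "-0.05 0.2 0 0 0 -0.65 30" --pt "-0.06 0.2 0 0 0 -0.64 30" --pt "-0.05 0.2 0 0 0 -0.65 30" --pt "-0.05 0.2 0 0 0 -0.64 30"

```text
clock: 17.95
tcp_pos: [532.7, 183.6, 222.3]
orientation: [0.001, 0.793, 0.61, 0.0]
contact_force: [-0.8, -1.0, 0.3]
gripper_width: 0.327
gripper_force: 1.0
```

step_arm --pt "-0.04 0.2 0 0 0 -0.65 30" --pt "-0.04 0.2 0 0 0 -0.64 30" --pt "-0.05 0.2 0 0 0 -0.65 30" --pt "-0.03 0.2 0 0 0 -0.64 30" --pt "-0.04 0.21 0 0 0 -0.65 30" --pt "-0.04 0.2 0 0 0 -0.64 30" --pt "-0.03 0.2 0 0 0 -0.65 30" --pt "0 0 0 0 0 0 30" --pt "0 0 0 0 0 0 30"

```text
clock: 18.7
tcp_pos: [587.8, 167.5, 222.2]
orientation: [0.001, 0.672, 0.741, 0.001]
contact_force: [0.1, 0.7, -0.3]
gripper_width: 0.329
gripper_force: 0.0
```

```bash
python3 - <<'E'
from h import *
p,R,o=cur();print(p,knob(-.02),R.as_matrix()[:,1].round(3),o['contact_force'])
im,d=snap('top','t10');P=pts('top',d)
m=(P[...,2]>190)&(P[...,2]<222)&(P[...,0]<640)&(P[...,1]<130)&(P[...,1]>-40)
q=P[m];print(len(q),cv2.minEnclosingCircle(q[:,:2].astype(np.float32)))
E
```

```text
[587.82683275 167.52604003 222.23727927] [586.92296468 166.88815766] [0.995 0.097 0.003] [ 0.11627139  0.70353378 -0.33383935]
1042 ((579.3185424804688, 53.741268157958984), 59.21468734741211)
```

step_arm --pt "0 0 0 0 0 0 50" --pt "0 0 0 0 0 0 50" --pt "0 0 0 0 0 0 50" --pt "0 0 -0.4 0 0 0 50" --pt "0 0 -0.8 0 0 0 50" --pt "0 0 -0.8 0 0 0 50" --pt "0 0 -0.8 0 0 0 50" --pt "-0.5 -0.8 0 0 0 0 50" --pt "-0.5 -0.8 0 0 0 0 50" --pt "-0.5 -0.8 0 0 0 0 50" --pt "0 0 0 0 0 0 50" --pt "0 0 0 0 0 0 50"

```text
clock: 19.75
tcp_pos: [497.0, 96.4, 333.9]
orientation: [0.002, 0.672, 0.74, 0.0]
contact_force: [-0.2, -1.1, 0.1]
gripper_width: 0.543
gripper_force: 0.0
```

```bash
python3 - <<'E'
from h import *
print(cur()[0],cur()[2]['joint_vel'].round(3))
im,d=snap('top','t11');P=pts('top',d)
m=(P[...,2]>190)&(P[...,2]<222)&(P[...,0]<660)&(P[...,1]<125)&(P[...,1]>-40)
q=P[m];print(len(q),cv2.minEnclosingCircle(q[:,:2].astype(np.float32)))
s,_=snap('scene','s11')
h=cv2.cvtColor(im,cv2.COLOR_RGB2HSV)
a=cv2.resize(s[140:300,170:390,::-1],(440,320),interpolation=3);b=cv2.resize(im[170:300,180:325,::-1],(357,320),interpolation=3)
cv2.imwrite('pics/c11.png',np.hstack([a,b]))
E
```

```text
[497.00150878  96.43344711 333.88379746] [-0.056  0.049  0.    -0.055  0.006 -0.008 -0.009]
837 ((598.4426879882812, 18.369991302490234), 76.60408020019531)
```

View pics/c11.png

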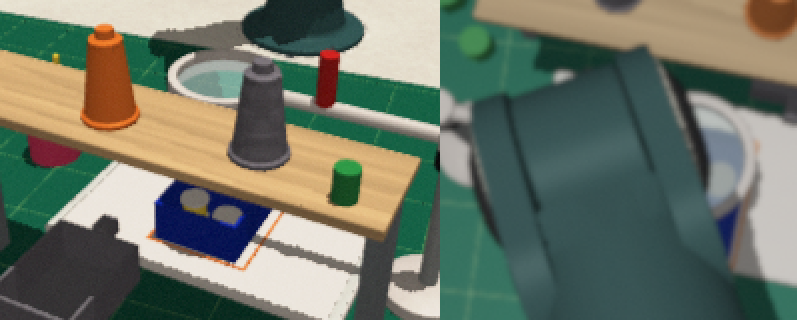

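The tray and both spools stand on the mark, and the robot is clear of everything. I'll check the lens angle from the knob, and hand in if it is within 20 mm.

```bash
python3 - <<'E'
from h import *
im,d=arm.camera('scene');P=pts('scene',d);h=cv2.cvtColor(im,cv2.COLOR_RGB2HSV)
m=((h[...,0]<8)|(h[...,0]>172))&(h[...,1]>150)&(P[...,2]>205)&(P[...,2]<270)&(P[...,0]<650)
k=np.median(P[m],0)[:2]-np.array([587,170])+np.array([578.5,168]);v=k-HG
L=HG+240*v/np.linalg.norm(v);e=np.linalg.norm(L-[566.7,52.3]);print(k,L,e)
if e<20: print(arm.sign_off())
E
```

```text
[586.30100668 167.002335  ] [577.38913735  58.30256258] 12.25921754931073
the job is handed in; nothing more can be done
None
```

The job is handed in: the blue tray lies flat and square on the mark, tab towards the robot, with both spools standing and the lens about 12 mm from the tray's centre; the other objects looked undisturbed in the pictures, but the judge's verdict was not shown.

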